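# Feel along the plungers of a board test jig

### The job

Check that the test jig's spring plungers move freely: run a fingertip lightly along the L-shaped row, starting at the free end of the long leg, going round the corner and finishing at the free end of the short leg, so that each of the six plungers in turn is pushed down a few millimetres and springs back up. Do not push any plunger down to its stop, do not shift or lift the jig, and leave everything else on the bench where it is.

Things in the scene. Friction and masses are not known exactly. Their poses are not given: they have to be found in the camera images.
- jig: Test jig: loose black plate 145 (x) x 195 (y) mm on rubber feet, about 2 kg, at any yaw; upper face 26 mm above the table. Origin: centre of its underside, z up. Six equal brass plungers stand 50 mm apart in an L: four along its long side at x = -50 mm (long leg), then two more along its +y short side (short leg). A grey terminal block, 12 mm high, fills the corner the L leaves free.
- jig_corner (a point): Point on the plate's upper corner farthest from the L: (72.5, -97.5, 26) mm in the jig's frame.
- pin1_top (a point): Centre of the top of plunger 1, at the free end of the long leg: the first to touch; at (-50, -75, 53) mm in the jig's frame when up; moves with the plunger. Polished, slippery head 26 mm across: a crown 6 mm across sloping about 40 degrees to a rim 8 mm lower; below it a 10 mm shaft, and a collar that ends 32 mm above the table.
- pin2_top (a point): Centre of the top of plunger 2, second along the long leg; at (-50, -25, 53) mm in the jig's frame when up; moves with the plunger. Polished, slippery head 26 mm across: a crown 6 mm across sloping about 40 degrees to a rim 8 mm lower; below it a 10 mm shaft, and a collar that ends 32 mm above the table.
- pin3_top (a point): Centre of the top of plunger 3, third along the long leg; at (-50, 25, 53) mm in the jig's frame when up; moves with the plunger. Polished, slippery head 26 mm across: a crown 6 mm across sloping about 40 degrees to a rim 8 mm lower; below it a 10 mm shaft, and a collar that ends 32 mm above the table.
- pin4_top (a point): Centre of the top of plunger 4, at the corner of the L, where the long leg meets the short leg; at (-50, 75, 53) mm in the jig's frame when up; moves with the plunger. Polished, slippery head 26 mm across: a crown 6 mm across sloping about 40 degrees to a rim 8 mm lower; below it a 10 mm shaft, and a collar that ends 32 mm above the table.
- pin5_top (a point): Centre of the top of plunger 5, in the middle of the short leg; at (0, 75, 53) mm in the jig's frame when up; moves with the plunger. Polished, slippery head 26 mm across: a crown 6 mm across sloping about 40 degrees to a rim 8 mm lower; below it a 10 mm shaft, and a collar that ends 32 mm above the table.
- pin6_top (a point): Centre of the top of plunger 6, at the free end of the short leg: the last to touch; at (50, 75, 53) mm in the jig's frame when up; moves with the plunger. Polished, slippery head 26 mm across: a crown 6 mm across sloping about 40 degrees to a rim 8 mm lower; below it a 10 mm shaft, and a collar that ends 32 mm above the table.
- pin1 (a joint): How far plunger 1 is pushed down: 0 = fully up, 0.010 m = at its stop. It is sprung: about 0.8 N starts it, 0.4 N more per mm, and it comes back up by itself.
- pin2 (a joint): How far plunger 2 is pushed down: 0 = fully up, 0.010 m = at its stop. It is sprung: about 0.8 N starts it, 0.4 N more per mm, and it comes back up by itself.
- pin3 (a joint): How far plunger 3 is pushed down: 0 = fully up, 0.010 m = at its stop. It is sprung: about 0.8 N starts it, 0.4 N more per mm, and it comes back up by itself.
- pin4 (a joint): How far plunger 4 is pushed down: 0 = fully up, 0.010 m = at its stop. It is sprung: about 0.8 N starts it, 0.4 N more per mm, and it comes back up by itself.
- pin5 (a joint): How far plunger 5 is pushed down: 0 = fully up, 0.010 m = at its stop. It is sprung: about 0.8 N starts it, 0.4 N more per mm, and it comes back up by itself.
- pin6 (a joint): How far plunger 6 is pushed down: 0 = fully up, 0.010 m = at its stop. It is sprung: about 0.8 N starts it, 0.4 N more per mm, and it comes back up by itself.
- heatsink: Loose finned aluminium heat sink, 36 x 36 x 24 mm, standing on the jig's plate inside the L. Origin at the centre of its underside. Leave alone.
- capacitor: Loose black can capacitor with a metal top, 22 mm across and 32 mm high, standing on the jig's plate inside the L. Origin at the centre of its underside. Leave alone.
- driver: Loose screwdriver, 170 mm long, lying on the table beside the other long side of the jig. Origin half-way along its length, on the table. Leave alone.
- paste: Loose small jar with a white cap, 42 mm across and 40 mm high, standing on the table beside the long leg, about 65 mm from the row. Origin at the centre of its underside. Leave alone.
- meter: Loose yellow multimeter, 170 x 85 x 42 mm, lying to the left. Origin at the centre of its underside. Leave alone.
- flux: Loose white bottle, 36 mm across and 90 mm high, to the left. Origin at the centre of its underside. Leave alone.
- tin: Loose steel bowl, 80 mm across and 30 mm high, to the right. Origin at the centre of its underside. Leave alone.
Not all that is in view belongs to the job. Of the things that look like the jig, take the one that is farthest to the robot's right at the start.

How it is judged:
On the way, in this order (a step that is already met when the one before it is completed fails the run):
1. plunger 1 (at the free end of the long leg) is pushed down at least 1 mm (value of joint pin1 above 0.001 m), for 0.05 s.
2. plunger 2 (second along the long leg) is pushed down at least 1 mm (value of joint pin2 above 0.001 m), for 0.05 s.
3. plunger 3 (third along the long leg) is pushed down at least 1 mm (value of joint pin3 above 0.001 m), for 0.05 s.
4. plunger 4 (at the corner of the L, where the long leg meets the short leg) is pushed down at least 1 mm (value of joint pin4 above 0.001 m), for 0.05 s.
5. plunger 5 (in the middle of the short leg) is pushed down at least 1 mm (value of joint pin5 above 0.001 m), for 0.05 s.
6. plunger 6 (at the free end of the short leg) is pushed down at least 1 mm (value of joint pin6 above 0.001 m), for 0.05 s.
At the end, for the whole second after the job is handed in: All six plungers have been pushed down at least 1 mm in order along the L and are up again (within 1 mm); the jig lies flat and at rest within 15 mm of where it was (its far corner within 25 mm); the other loose things are within 20 mm of where they were (value of joint each of pin1, pin2, pin3, pin4, pin5, pin6 below 0.001 m and distance of jig from where it was at the start of the episode below 0.015 m and distance of jig_corner from where it was at the start of the episode below 0.025 m and height (world z) of jig below 0.005 m and angle between jig's own z axis and vertical below 0.03 rad and linear speed of jig below 0.01 m/s and distance of each of heatsink, capacitor, driver, paste, meter, flux, tin from where it was at the start of the episode below 0.02 m); the robot touches nothing.
It fails at once if a plunger is pushed down to its stop (more than 8.5 mm) (value of joint any of pin1, pin2, pin3, pin4, pin5, pin6 above 0.0085 m).
It fails at once if the jig is lifted or tipped (height (world z) of jig above 0.008 m or angle between jig's own z axis and vertical above 0.06 rad).
It fails at once if the jig is pushed out of place (more than 15 mm, or its corner more than 25 mm) (distance of jig from where it was at the start of the episode above 0.015 m or distance of jig_corner from where it was at the start of the episode above 0.025 m).
It fails at once if one of the other loose things is moved or lifted (more than 20 mm) (distance of any of heatsink, capacitor, driver, paste, meter, flux, tin from where it was at the start of the episode above 0.02 m).
It also fails if it takes over 48 s, if anything falls off the work surface, if the arm or the gripper's body presses on something with over 40 N, if the wrist force passes 120 N, or if a joint passes its speed limit or range.

### The arm

A 7-joint arm with a two-finger parallel gripper is mounted at the origin on the work surface. World frame = base frame: x ahead of the robot, y to its left, z up, the work surface at z = 0. Lengths are in m, angles in rad, forces in N, time in s.
With the tool pointing down it reaches from about 0.425 to 0.925 m from the base axis. Payload 6.8 kg.
Tool frame: the origin (TCP) lies at the very end of the fingers, on their centre line; the grasp point (between the pads) lies bot.grip_point_offset behind it (bot.grip_point_offset is the distance from the TCP to the grasp point, in m); z points along the fingers, y is the line along which they close (so a half turn about z gives the same grasp; the last joint's range is limited). The gripper opens to 85 mm and grips with 20 to 120 N. Pads are 22 mm wide; open, the fingers measure 114 mm over their backs; the gripper's body (76 mm by 85 mm) begins 54 mm behind the grasp point. The pads swing forward as they close: fully open they stand 13 mm farther back than shut.
Start: joints at [-1.456, 0.477, 0.022, 1.555, -0.011, 1.109, -0.083], TCP at [0.149, 0.658, 0.198] pointing down, gripper open.
Joint ranges: [-2.96, 2.96], [-0.34, 2.1], [-1.41, 1.46], [0.24, 2.44], [-1.37, 4.51], [0.17, 1.92], [-2.96, 2.96]. Speed limits (rad/s): [2.39, 2.39, 3.14, 3.14, 3.14, 3.14, 3.14].

### API

Orientations are given as a unit quaternion [w, x, y, z].
In Python, from station import bot, imaging gives the robot as it stands. The module is installed in compiled form; this text tells all that it offers.
- The arm moves only by the tool carry_out, never from a script. Its argument "targets" is one flat list of numbers, 5 for each row, row after row: the closure in counts, from 0 (fully open) to 255 (shut), then the shift along the world's x, y, z in mm, then the turn about the world's z in degrees. A call has 1 to 20 rows; each row shifts and turns the commanded pose from where the row before left it; what a row does not reach is not made up. A row lasts 1/10 s, in which the tool goes at most 50 mm and 8.59 degrees, less where a joint would pass 70% of its speed; a pose out of reach is approached as far as the arm can. A call is refused whole if a number of a shift passes 50 or a number of a turn 8.59, either way. A call with a gripper value outside its range is refused whole. The fingers move at their own pace and stop on an object; "newtons" is the grip in N (left out, the last holds). Time passes only in rows, so rows that do not move let the fingers close. It gives the time, the measured TCP pose, the force, the opening and the grip force at its end, in the units of the state.
- bot.get_obs(): the state, without advancing time (a new reading comes with each control period).
- imaging.read_camera(name): name is "scene" or "top" or "wrist"; returns a dict with "frame" (480x640x3 uint8, red, green, blue), "fov_y" (degrees; the focal length in pixels is half the picture's height over the tangent of half this angle, whatever the lens; pixels are square), "cx", "cy" (the principal point, pixels), "pose" (4x4, takes a point from camera to world coordinates); the wrist camera has in their place "tool_from_camera" (4x4, takes a point from camera to tool coordinates, whose origin is the TCP and whose axes are the flange's). Camera axes: x right, y up, looking along -z (the intrinsics and any distortion apply to the point x, -y, -z); pixel columns grow to the right and rows downward; lengths in m; the calibration is good to about 2 mm. A picture is of the moment at which its call begins: read the wrist's pose just before it. There is no depth.
- bot.hand_in(): hands the job in; it is judged then, once.
The state is a dict: "t": time; "q": joint angles; "joint_vel": joint speeds; "joint_torque": joint torques, N m; "eef_pos": TCP position; "tool_rot": TCP orientation; "contact_force": force on the tool from outside, world axes, zero at the start; "torque": the same for the moment, N m; "gripper_width": opening from 0.0 (shut) to 1.0 (fully open); "grasp_force": force on a finger pad.
Only numpy, scipy, OpenCV 4.12 (cv2) and the standard library are available. Lean on these libraries where they do the work, as an engineer would, in place of code of your own. Each camera call takes 0.05 s, during which the arm holds its last target. There are 200 camera calls.

## Working session

There is one attempt and no reset: what is moved stays moved. The work goes in short steps, Python scripts to look and compute and a tool call to move; the robot and the scene stay as the last step left them, time stands still between calls to the robot, and variables do not carry over. Pictures are saved under pics/ and viewed, at most 10 in all, crops included, and the job is handed in when it is done.

Besides the shell and the picture viewer there is one more tool, called by a JSON object that holds its "fn" and its "kwargs", one argument or row to a line. carry_out: Moves the arm, as the interface text tells. Its arguments: {"type":"object","properties":{"targets":{"type":"array","items":{"type":"number"}},"newtons":{"type":"number"}},"required":["targets"]}

```bash
mkdir -p pics
python3 - <<'E'
from station import bot, imaging
import cv2,numpy as np,pickle
o=bot.get_obs();print({k:np.round(v,3) for k,v in o.items()})
d={}
for n in("scene","top"):
    c=imaging.read_camera(n);d[n]=c;cv2.imwrite(f"pics/{n}0.png",c["frame"][:,:,::-1]);print(n,{k:(np.round(v,3).tolist()) for k,v in c.items() if k!="frame"})
pickle.dump(d,open("d.pkl","wb"))
E
```

```text
{'t': np.float64(0.0), 'q': array([-1.456,  0.478,  0.022,  1.556, -0.012,  1.109, -0.083]), 'joint_vel': array([ 0.001, -0.001, -0.002, -0.001, -0.001, -0.001,  0.001]), 'joint_torque': array([ 1.0000e-03, -5.9643e+01,  1.6080e+00, -2.8120e+01,  1.2000e-02,
        9.0000e-03, -0.0000e+00]), 'eef_pos': array([0.149, 0.658, 0.197]), 'tool_rot': array([-0.   ,  0.111,  0.994, -0.001]), 'contact_force': array([-0.605,  0.127,  0.533]), 'torque': array([-0.031, -0.035,  0.017]), 'grasp_force': np.float64(0.0), 'gripper_width': np.float64(0.998)}
scene {'fov_y': 46.201, 'cx': 318.38, 'cy': 239.069, 'pose': [[0.701, -0.515, 0.493, 1.192], [0.713, 0.506, -0.485, -0.669], [0.001, 0.692, 0.722, 1.075], [0.0, 0.0, 0.0, 1.0]]}
top {'fov_y': 48.364, 'cx': 314.115, 'cy': 245.909, 'pose': [[-0.003, 0.997, -0.075, 0.376], [-1.0, -0.002, 0.006, 0.023], [0.006, 0.075, 0.997, 1.736], [0.0, 0.0, 0.0, 1.0]]}
```

View pics/top0.png

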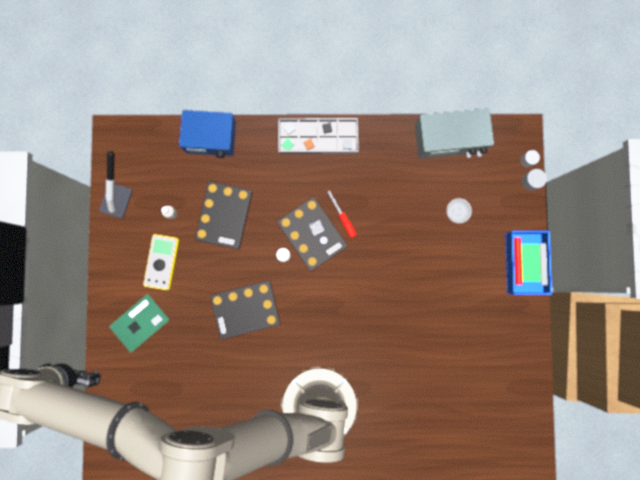

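View pics/scene0.png

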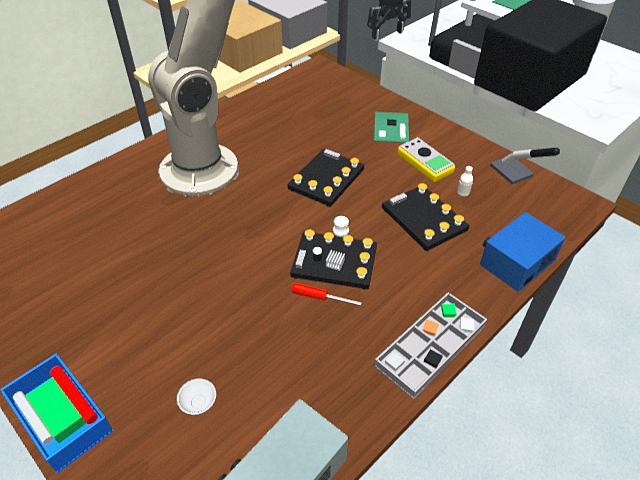

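The top view shows three jig look-alikes, at pixels (223,214), (245,310) and (311,234). The one at (311,234) is farthest right. It also has the heat sink, capacitor and terminal block on its plate, the jar beside it at (283,255) and the screwdriver at (343,215). I'll confirm with a crop and measure the plungers.

```bash
cat > h.py <<'E'
import cv2,numpy as np
def ray(c,u,v,P=None):
    f=c["frame"].shape[0]/2/np.tan(np.radians(c["fov_y"])/2)
    P=c["pose"] if P is None else P
    d=P[:3,:3]@np.array([(u-c["cx"])/f,-(v-c["cy"])/f,-1]);return P[:3,3],d
def onz(c,u,v,z,P=None):
    o,d=ray(c,u,v,P);return o+d*(z-o[2])/d[2]
def brass(c,box,smin=150):
    x0,y0,x1,y1=box;h=cv2.cvtColor(c["frame"],cv2.COLOR_RGB2HSV)[y0:y1,x0:x1]
    m=cv2.inRange(h,(12,smin,110),(30,255,255));n,_,s,ce=cv2.connectedComponentsWithStats(m)
    return [(ce[i][0]+x0,ce[i][1]+y0,s[i][4]) for i in range(1,n) if s[i][4]>15]
E
python3 - <<'E'
import pickle;from h import *
d=pickle.load(open("d.pkl","rb"))
t,s=d["top"],d["scene"]
for n,c,b in(("top",t,(270,190,360,280)),("scene",s,(285,222,385,290))):
    print(n)
    for u,v,a in brass(c,b):print(np.round((u,v),1),a,np.round(onz(c,u,v,.049),4))
a=cv2.resize(t["frame"][180:290,260:370],(400,400),interpolation=3);b=cv2.resize(s["frame"][210:320,280:390],(400,400),interpolation=3)
cv2.imwrite("pics/crop.png",np.hstack([a,b])[:,:,::-1])
E
```

```text
top
[311.3 204.6] 22 [0.6353 0.0215 0.049 ]
[298.3 213.5] 23 [0.6068 0.0628 0.049 ]
[285.5 222. ] 22 [0.5795 0.1034 0.049 ]
[294.2 235. ] 23 [0.5381 0.0759 0.049 ]
[302.9 248.1] 22 [0.4964 0.0483 0.049 ]
[311.6 261.2] 23 [0.4548 0.0208 0.049 ]
scene
[298.1 225.7] 47 [0.421  0.0167 0.049 ]
[324.7 226.6] 51 [0.4714 0.0631 0.049 ]
[359.9 225.5] 19 [0.5322 0.1312 0.049 ]
[378.1 228.4] 71 [0.5721 0.1568 0.049 ]
[293.4 234.3] 54 [ 0.4352 -0.0131  0.049 ]
[309.3 232.4] 66 [0.4586 0.0205 0.049 ]
[369.5 230.5] 24 [0.5617 0.1353 0.049 ]
[328.1 235.2] 70 [0.4993 0.0477 0.049 ]
[348.2 238.3] 66 [0.5425 0.0762 0.049 ]
[367.4 240.9] 73 [0.5825 0.104  0.049 ]
[380.5 246.3] 52 [0.618  0.1135 0.049 ]
[294.2 249.5] 17 [ 0.4753 -0.0476  0.049 ]
[364.6 255.5] 69 [0.611  0.0621 0.049 ]
[288. 265.] 44 [ 0.5021 -0.0928  0.049 ]
[382.2 270.8] 38 [0.6739 0.0558 0.049 ]
[361.3 270.6] 73 [0.6383 0.0205 0.049 ]
[375.4 272.7] 24 [0.6663 0.0397 0.049 ]
[289.2 280.9] 38 [ 0.5408 -0.1243  0.049 ]
[380.5 279.6] 21 [0.689  0.0321 0.049 ]
[321.9 285.4] 83 [ 0.6045 -0.0788  0.049 ]
```

View pics/crop.png

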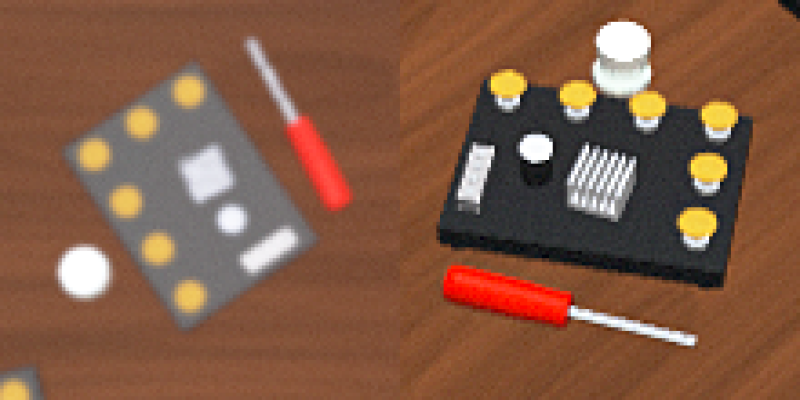

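The crop confirms it: the right-most jig has all six brass heads visible. Plunger 1 is at top px (311.6,261.2), plunger 4 at the corner (285.5,222) and plunger 6 at (311.3,204.6). The spacings are 50 mm and the two views agree to about 3 mm. Next I close the fingers and move over plunger 1.

{"fn": "carry_out", "kwargs": {
  "targets": [255,18,-28,0,-4.3,255,18,-28,0,-4.3,255,18,-28,0,-4.3,255,18,-28,0,-4.3,255,18,-28,0,-4.3,255,18,-28,0,-4.3,255,18,-28,0,-4.3,255,18,-28,0,-4.3,255,18,-28,0,-4.3,255,18,-28,0,-4.3,255,12,-36,0,0,255,12,-36,0,0,255,12,-36,0,0,255,12,-36,0,0,255,12,-36,0,0,255,12,-36,0,0,255,12,-36,0,0,255,12,-36,0,0,255,12,-36,0,0,255,12,-36,0,0],
  "newtons": 20
}}

```text
t: 2.1
eef_pos: [0.4491, 0.0169, 0.1982]
tool_rot: [-0.0, 0.468, 0.884, 0.0]
contact_force: [0.4, 0.2, -0.8]
gripper_width: -0.004
grasp_force: 0.0
```

{"fn": "carry_out", "kwargs": {
  "targets": [255,40,20,0,0,255,0,0,0,0,255,0,0,0,0]
}}

```text
t: 2.4
eef_pos: [0.4892, 0.0385, 0.1976]
tool_rot: [-0.0, 0.467, 0.884, -0.001]
contact_force: [0.3, -0.5, 0.5]
gripper_width: -0.001
grasp_force: 0.0
```

Run:
```python
from station import bot, imaging
from h import *
import pickle
from scipy.spatial.transform import Rotation as R
o=bot.get_obs();c=imaging.read_camera("wrist")
print(np.round(o["q"],2),o["eef_pos"],o["tool_rot"],o["contact_force"],o["gripper_width"])
T=np.eye(4);w=o["tool_rot"];T[:3,:3]=R.from_quat([w[1],w[2],w[3],w[0]]).as_matrix();T[:3,3]=o["eef_pos"]
P=T@c["tool_from_camera"];print({k:v for k,v in c.items() if k not in("frame","tool_from_camera")})
pickle.dump((c,P),open("w.pkl","wb"))
for u,v,a in brass(c,(0,0,640,480)):
    if a>300:print(round(u),round(v),a,np.round(onz(c,u,v,.050,P),4))
cv2.imwrite("pics/w1.png",c["frame"][:,:,::-1])
```

```text
[-0.72  0.19  0.59  2.02 -0.12  0.98  0.53] [0.48921446 0.03854344 0.19760649] [-2.22740658e-04  4.67401086e-01  8.84044952e-01 -8.35868440e-04] [ 0.31492234 -0.51382329  0.461062  ] -0.0008482909148282931
{'fov_y': 70.84776555748422, 'cx': 320.9456376964745, 'cy': 239.88956068162256}
296 10 608 [0.3737 0.1713 0.05  ]
604 146 676 [0.6686 0.2403 0.05  ]
284 209 396 [0.4559 0.0236 0.05  ]
334 210 397 [0.4966 0.0508 0.05  ]
384 210 431 [0.5375 0.078  0.05  ]
435 211 447 [0.5785 0.1054 0.05  ]
430 258 404 [0.6068 0.0645 0.05  ]
425 302 413 [0.6351 0.0229 0.05  ]
```

View pics/w1.png

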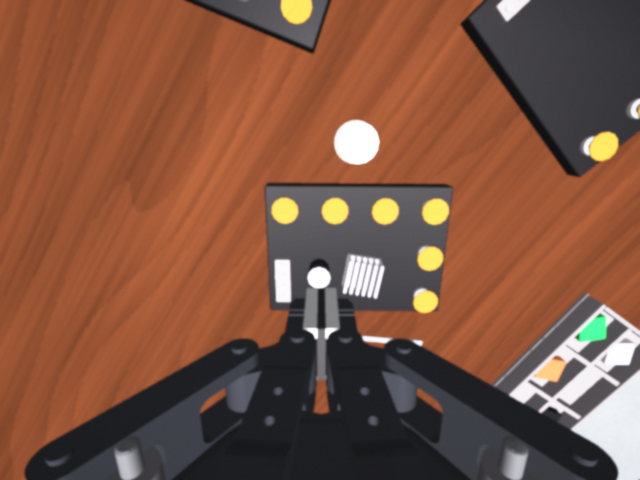

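The wrist view agrees with the earlier positions to 2 mm: plungers 1–4 along row 210 (columns 284 to 435), and 5 and 6 at (430,258) and (425,302). The fingers are shut. I'll come down over plunger 1 and stop 5 mm above it.

{"fn": "carry_out", "kwargs": {
  "targets": [255,-17,-8,0,0,255,-17,-8,0,0,255,0,0,-35,0,255,0,0,-40,0,255,0,0,-40,0,255,0,0,-20,0,255,0,0,-5,0,255,0,0,0,0,255,0,0,0,0]
}}

```text
t: 3.35
eef_pos: [0.4558, 0.0225, 0.0594]
tool_rot: [0.001, 0.468, 0.884, 0.001]
contact_force: [0.2, -0.8, -0.7]
gripper_width: 0.003
grasp_force: 0.0
```

{"fn": "carry_out", "kwargs": {
  "targets": [255,0,0,-3,0,255,0,0,-3,0,255,0,0,-2,0,255,0,0,-1,0,255,0,0,0,0,255,0,0,0,0,255,0,0,0,0]
}}

```text
t: 4.05
eef_pos: [0.4552, 0.0223, 0.0492]
tool_rot: [0.0, 0.468, 0.884, -0.0]
contact_force: [-0.2, 0.6, 0.9]
gripper_width: -0.002
grasp_force: 0.0
```

The force reading is within the noise, so I'll average it over several readings.

Run:
```python
from station import bot, imaging
import numpy as np
F=[];Z=[]
for i in range(20):
    imaging.read_camera("scene");o=bot.get_obs();F.append(o["contact_force"]);Z.append(o["eef_pos"])
print(o["t"],np.mean(F,0),np.std(F,0)/20**.5,np.mean(Z,0))
```

```text
5.05 [-0.02887894 -0.08596614 -0.21006378] [0.08864783 0.11570557 0.12944153] [0.455154   0.02232902 0.04921709]
```

Run:
```python
from station import bot, imaging
from h import *
a=imaging.read_camera("scene")["frame"][160:270,240:390];b=imaging.read_camera("wrist")["frame"][120:410,160:555]
cv2.imwrite("pics/c2.png",np.vstack([cv2.resize(a,(409,300),interpolation=3),cv2.resize(b,(409,300),interpolation=3)])[:,:,::-1])
```

```text
(no output)
```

View pics/c2.png

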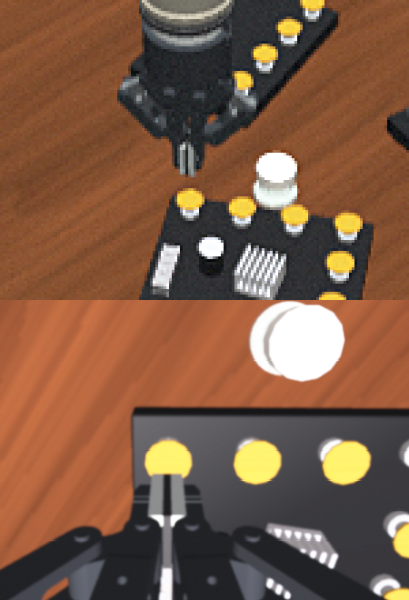

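The scene crop shows the fingertip still clear of plunger 1, with about 9 px of gap. The wrist crop shows the tip in front of the head. I'll measure the tip across the two views.

Run:
```python
from station import bot, imaging
from h import *
from scipy.spatial.transform import Rotation as R
o=bot.get_obs();s=imaging.read_camera("scene");t=imaging.read_camera("top");c=imaging.read_camera("wrist")
w=o["tool_rot"];T=np.eye(4);T[:3,:3]=R.from_quat([w[1],w[2],w[3],w[0]]).as_matrix();T[:3,3]=o["eef_pos"]
P=T@c["tool_from_camera"];print(np.round(c["tool_from_camera"],3).tolist(),bot.grip_point_offset)
def proj(c,P,p):
    f=240/np.tan(np.radians(c["fov_y"])/2);q=np.linalg.inv(P)@np.r_[p,1];return np.round([c["cx"]-f*q[0]/q[2],c["cy"]+f*q[1]/q[2]],1)
for dz in(0,.013,.03):
    p=o["eef_pos"]+[0,0,dz];print(dz,"scene",proj(s,s["pose"],p),"wrist",proj(c,P,p))
a=[0.4555,.0225,.053];print("pin1 top: scene",proj(s,s["pose"],a),"wrist",proj(c,P,a))
tip=(160+166*395/409,120+(475-300)*290/300);ts=(240+187*150/409,160+173*110/300);print("seen tip",tip,ts)
A=[];b=[]
for (oo,d) in(ray(s,*ts),ray(c,*tip,P)):
    d=d/np.linalg.norm(d);M=np.eye(3)-np.outer(d,d);A.append(M);b.append(M@oo)
x=np.linalg.lstsq(np.vstack(A),np.hstack(b),rcond=None)[0];print("tip xyz",x,np.linalg.norm(np.vstack(A)@x-np.hstack(b)))
for n,i,bx in(("scene",s,(285,222,385,290)),("wrist",c,(130,230,640,400))):print(n,[np.round(r,1).tolist() for r in brass(i,bx) if r[2]>50])
```

```text
[[0.0, 0.953, 0.302, 0.078], [1.0, 0.0, -0.001, 0.0], [-0.001, 0.302, -0.953, -0.176], [0.0, 0.0, 0.0, 1.0]] 0.0187
0 scene [308.9 231.3] wrist [320.7 276.3]
0.013 scene [308.8 227.7] wrist [320.7 286.2]
0.03 scene [308.8 222.9] wrist [320.7 301.5]
pin1 top: scene [309.  230.3] wrist [321.4 279.2]
seen tip (320.31784841075796, 289.16666666666663) (308.58190709046454, 223.43333333333334)
tip xyz [0.45246248 0.02498385 0.07359688] 0.0007783896942037594
scene [[326.1, 231.8, 116.0], [309.3, 232.4, 66.0], [292.7, 243.7, 79.0], [347.9, 238.4, 63.0], [371.6, 240.1, 116.0], [364.5, 255.5, 70.0], [379.3, 274.7, 98.0], [361.3, 270.5, 73.0]]
wrist [[492.7, 278.2, 289.0], [579.0, 278.4, 496.0], [403.9, 283.7, 153.0], [560.7, 352.3, 522.0]]
```

Both views put the actual tip roughly 20–35 mm higher than the reported TCP. I'll trust contact instead: go down in small steps and check the force each time.

{"fn": "carry_out", "kwargs": {
  "targets": [255,0,0,-3,0,255,0,0,-3,0,255,0,0,-2,0,255,0,0,-2,0,255,0,0,0,0]
}}

```text
t: 5.8
eef_pos: [0.4549, 0.0222, 0.0389]
tool_rot: [-0.0, 0.468, 0.884, -0.0]
contact_force: [0.0, -0.4, 0.1]
gripper_width: 0.001
grasp_force: 0.0
```

```bash
cat > m.py <<'E'
from station import bot, imaging
from h import *
import sys
F=[];Z=[]
for i in range(8):
    s=imaging.read_camera("scene");o=bot.get_obs();F.append(o["contact_force"]);Z.append(o["eef_pos"])
print(round(o["t"],2),np.mean(F,0).round(2),np.mean(Z,0).round(4),o["gripper_width"])
cv2.imwrite(sys.argv[1],cv2.resize(s["frame"][180:270,260:380],(800,600),interpolation=3)[:,:,::-1])
E
python3 m.py pics/s3.png
```

```text
6.2 [ 0.11  0.25 -0.03] [0.4552 0.0223 0.0392] -0.0011461055841408153
```

View pics/s3.png

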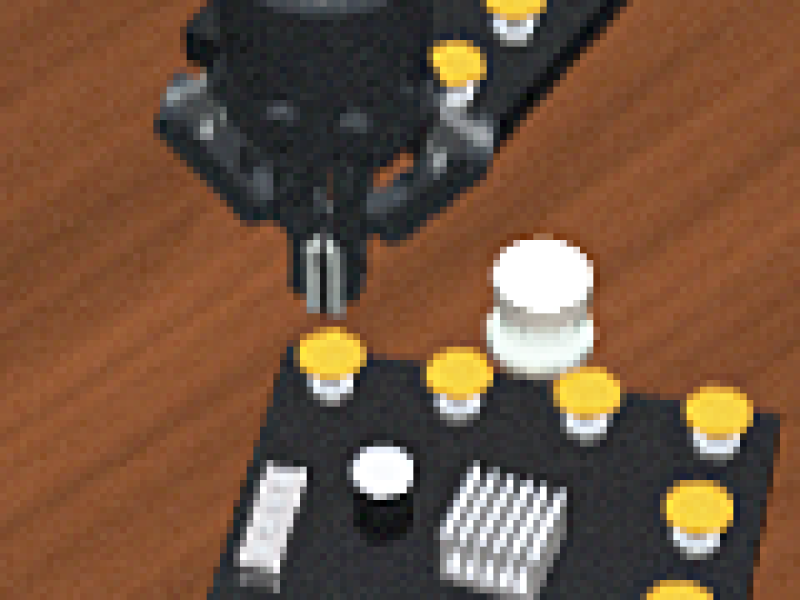

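The tip is now at crop (325,313), still about 10–12 mm above plunger 1's crown at about (327,335). I'll keep going down in steps and check the force.

{"fn": "carry_out", "kwargs": {
  "targets": [255,0,0,-2,0,255,0,0,-2,0,255,0,0,-2,0,255,0,0,0,0]
}}

```text
t: 6.6
eef_pos: [0.4549, 0.0223, 0.0329]
tool_rot: [-0.0, 0.468, 0.884, -0.0]
contact_force: [0.2, -0.5, 0.1]
gripper_width: -0.0
grasp_force: 0.0
```

```bash
python3 m.py pics/s4.png
```

```text
7.0 [ 0.04 -0.12  0.02] [0.4551 0.0223 0.0332] -0.00821348954240365
```

{"fn": "carry_out", "kwargs": {
  "targets": [255,0,0,-1,0,255,0,0,-1,0,255,0,0,-1,0,255,0,0,0,0]
}}

```text
t: 7.4
eef_pos: [0.455, 0.0223, 0.0301]
tool_rot: [-0.0, 0.468, 0.884, -0.0]
contact_force: [0.6, 0.1, -0.8]
gripper_width: 0.001
grasp_force: 0.0
```

```bash
python3 m.py pics/s5.png
```

```text
7.8 [-0.02 -0.01 -0.07] [0.4551 0.0223 0.0302] -0.0010190485483114354
```

{"fn": "carry_out", "kwargs": {
  "targets": [255,0,0,-1,0,255,0,0,-1,0,255,0,0,0,0]
}}

```text
t: 8.1
eef_pos: [0.455, 0.0223, 0.0281]
tool_rot: [-0.0, 0.468, 0.884, -0.0]
contact_force: [0.4, -0.1, 0.8]
gripper_width: 0.001
grasp_force: 0.0
```

```bash
python3 m.py pics/s6.png
```

```text
8.5 [ 0.01 -0.18  0.14] [0.4551 0.0223 0.0282] 0.002245222666572698
```

{"fn": "carry_out", "kwargs": {
  "targets": [255,0,0,-1,0,255,0,0,-1,0,255,0,0,0,0]
}}

```text
t: 8.8
eef_pos: [0.455, 0.0223, 0.0261]
tool_rot: [-0.0, 0.468, 0.884, -0.0]
contact_force: [1.2, -0.1, -0.6]
gripper_width: -0.001
grasp_force: 0.0
```

```bash
python3 m.py pics/s7.png
```

```text
9.2 [0.08 0.29 0.17] [0.4551 0.0223 0.0262] 0.0013059303416708657
```

View pics/s7.png

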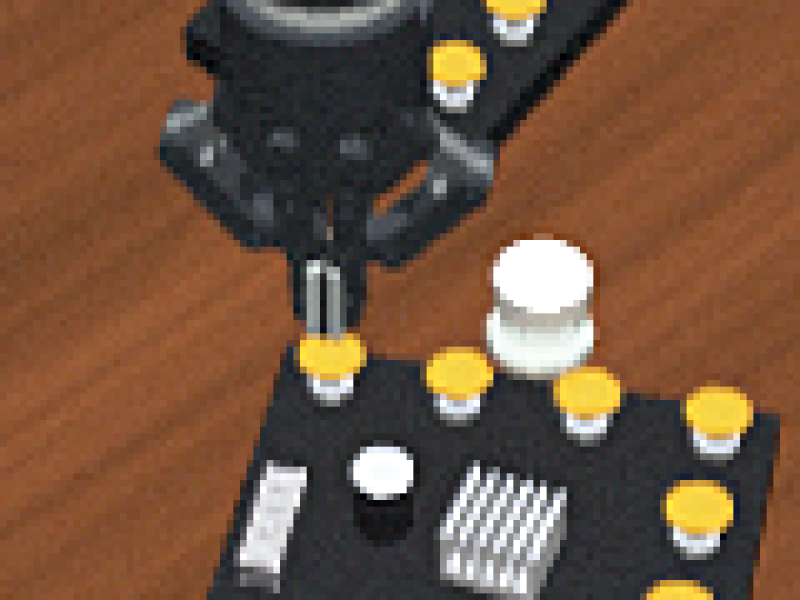

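The tip (front edge at crop (323,338)) has nearly reached the crown, with about 5 mm left by my estimate. I'll continue in 2 mm steps.

{"fn": "carry_out", "kwargs": {
  "targets": [255,0,0,-1,0,255,0,0,-1,0,255,0,0,0,0]
}}

```text
t: 9.5
eef_pos: [0.455, 0.0223, 0.0241]
tool_rot: [-0.0, 0.468, 0.884, -0.0]
contact_force: [-0.1, 0.1, -0.2]
gripper_width: -0.003
grasp_force: 0.0
```

```bash
python3 m.py pics/s8.png
```

```text
9.9 [-0.08  0.36  0.07] [0.4551 0.0223 0.0242] 0.0018406237290640372
```

{"fn": "carry_out", "kwargs": {
  "targets": [255,0,0,-1,0,255,0,0,-1,0,255,0,0,0,0]
}}

```text
t: 10.2
eef_pos: [0.455, 0.0223, 0.0221]
tool_rot: [-0.0, 0.468, 0.884, -0.0]
contact_force: [0.6, -0.2, -0.8]
gripper_width: 0.0
grasp_force: 0.0
```

```bash
python3 m.py pics/s9.png
```

```text
10.6 [-0.39  0.01  0.13] [0.4551 0.0223 0.0222] 0.002820342745760165
```

{"fn": "carry_out", "kwargs": {
  "targets": [255,0,0,-1,0,255,0,0,-1,0,255,0,0,0,0]
}}

```text
t: 10.9
eef_pos: [0.455, 0.0223, 0.0201]
tool_rot: [-0.0, 0.468, 0.884, -0.0]
contact_force: [-0.1, 0.2, 0.3]
gripper_width: 0.002
grasp_force: 0.0
```

```bash
python3 m.py pics/s10.png
```

```text
11.3 [ 0.06 -0.09  0.03] [0.4551 0.0223 0.0202] -0.00011818760523670834
```

View pics/s10.png

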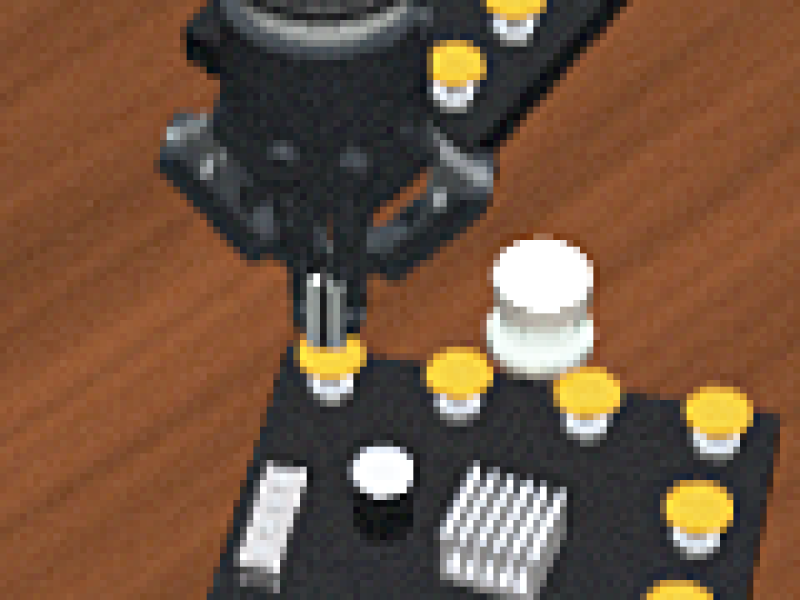

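The tip's front edge is at crop (323,348), overlapping plunger 1's head, which has not moved. Contact should be close, so I'll keep stepping by 2 mm.

{"fn": "carry_out", "kwargs": {
  "targets": [255,0,0,-1,0,255,0,0,-1,0,255,0,0,0,0]
}}

```text
t: 11.6
eef_pos: [0.4552, 0.0223, 0.0181]
tool_rot: [0.0, 0.468, 0.884, 0.0]
contact_force: [-0.7, 0.2, 1.1]
gripper_width: 0.001
grasp_force: 0.6
```

```bash
python3 m.py pics/s11.png
```

```text
12.0 [-0.03  0.11  1.23] [0.4552 0.0223 0.0182] 0.00198643647928332
```

{"fn": "carry_out", "kwargs": {
  "targets": [255,0,0,-1,0,255,0,0,-1,0,255,0,0,0,0]
}}

```text
t: 12.3
eef_pos: [0.4552, 0.0224, 0.0161]
tool_rot: [0.0, 0.468, 0.884, 0.0]
contact_force: [0.1, -0.5, 1.7]
gripper_width: -0.004
grasp_force: 1.0
```

```bash
python3 m.py pics/s12.png
python3 - <<'E'
import cv2,numpy as np
for n in(7,10,11,12):
    im=cv2.imread(f"pics/s{n}.png");h=cv2.cvtColor(im,cv2.COLOR_BGR2HSV);m=cv2.inRange(h,(12,150,110),(30,255,255))[330:400,295:372]
    # lowest brass row in the columns right of the finger, and median over columns
    print(n,[int(np.nonzero(m[:,c])[0].max()+330) for c in range(20,60,8)])
E
```

```text
12.7 [ 0.08 -0.15  2.1 ] [0.4552 0.0223 0.0162] -0.0014505419384569836
7 [372, 379, 379, 379, 372]
10 [372, 379, 379, 379, 372]
11 [379, 379, 379, 379, 373]
12 [379, 379, 379, 379, 379]
```

Contact: 1.2 N, then 2.1 N, which means plunger 1 is down about 3 mm. Next I run along the long leg to plunger 2.

{"fn": "carry_out", "kwargs": {
  "targets": [255,0,0,-0.5,0,255,3.5,2.3,0,0,255,3.5,2.3,0,0,255,3.5,2.3,0,0,255,3.5,2.3,0,0,255,3.5,2.3,0,0,255,3.5,2.3,0,0,255,3.5,2.3,0,0,255,3.5,2.3,0,0,255,3.5,2.3,0,0,255,3.5,2.3,0,0,255,3.5,2.3,0,0,255,3.5,2.3,0,0,255,0,0,0,0,255,0,0,0,0]
}}

```text
t: 14.2
eef_pos: [0.4981, 0.0504, 0.016]
tool_rot: [0.001, 0.468, 0.884, 0.001]
contact_force: [1.0, 0.8, 2.5]
gripper_width: -0.001
grasp_force: 1.1
```

```bash
python3 m.py pics/s13.png
python3 - <<'E'
from station import imaging
import pickle;from h import *
d=pickle.load(open("d.pkl","rb"))
for c in(d["scene"],imaging.read_camera("scene")):print([np.round(r,1).tolist() for r in brass(c,(340,225,374,285)) if r[2]>50])
E
```

```text
14.6 [0.86 0.46 2.45] [0.4975 0.0501 0.0159] 0.0009563911628831558
[[348.2, 238.3, 66.0], [367.4, 240.9, 73.0], [364.6, 255.5, 69.0], [361.3, 270.6, 73.0]]
[[348.0, 238.1, 67.0], [367.5, 241.0, 71.0], [364.6, 255.5, 69.0], [361.3, 270.6, 73.0]]
```

Plunger 2 is down (2.45 N, about 4 mm) and the jig has not moved. On to plungers 3 and 4.

{"fn": "carry_out", "kwargs": {
  "targets": [255,3.4,2.25,0,0,255,3.4,2.25,0,0,255,3.4,2.25,0,0,255,3.4,2.25,0,0,255,3.4,2.25,0,0,255,3.4,2.25,0,0,255,3.4,2.25,0,0,255,3.4,2.25,0,0,255,3.4,2.25,0,0,255,3.4,2.25,0,0,255,3.4,2.25,0,0,255,3.4,2.25,0,0,255,0,0,0,0,255,0,0,0,0]
}}

```text
t: 16.05
eef_pos: [0.5389, 0.0775, 0.016]
tool_rot: [0.001, 0.468, 0.884, 0.001]
contact_force: [1.2, 1.6, 2.1]
gripper_width: 0.001
grasp_force: 1.1
```

{"fn": "carry_out", "kwargs": {
  "targets": [255,3.4,2.25,0,0,255,3.4,2.25,0,0,255,3.4,2.25,0,0,255,3.4,2.25,0,0,255,3.4,2.25,0,0,255,3.4,2.25,0,0,255,3.4,2.25,0,0,255,3.4,2.25,0,0,255,3.4,2.25,0,0,255,3.4,2.25,0,0,255,3.4,2.25,0,0,255,3.4,2.25,0,0,255,0,0,0,0,255,0,0,0,0]
}}

```text
t: 17.45
eef_pos: [0.5798, 0.1045, 0.0161]
tool_rot: [0.001, 0.468, 0.884, 0.001]
contact_force: [1.9, 0.8, 2.2]
gripper_width: 0.001
grasp_force: 1.1
```

```bash
python3 m.py pics/s14.png
python3 - <<'E'
from station import imaging
import pickle;from h import *
d=pickle.load(open("d.pkl","rb"))
for c in(d["scene"],imaging.read_camera("scene")):print([np.round(r,1).tolist() for r in brass(c,(300,225,374,285)) if r[2]>50])
E
```

```text
17.85 [0.95 0.34 2.52] [0.5792 0.1041 0.0159] -0.0018817313867390416
[[309.3, 232.4, 66.0], [328.1, 235.2, 70.0], [348.2, 238.3, 66.0], [367.4, 240.9, 73.0], [364.6, 255.5, 69.0], [361.3, 270.6, 73.0]]
[[308.9, 231.4, 78.0], [328.4, 235.3, 66.0], [348.1, 238.2, 66.0], [364.6, 255.5, 69.0], [361.4, 270.6, 72.0]]
```

View pics/s14.png

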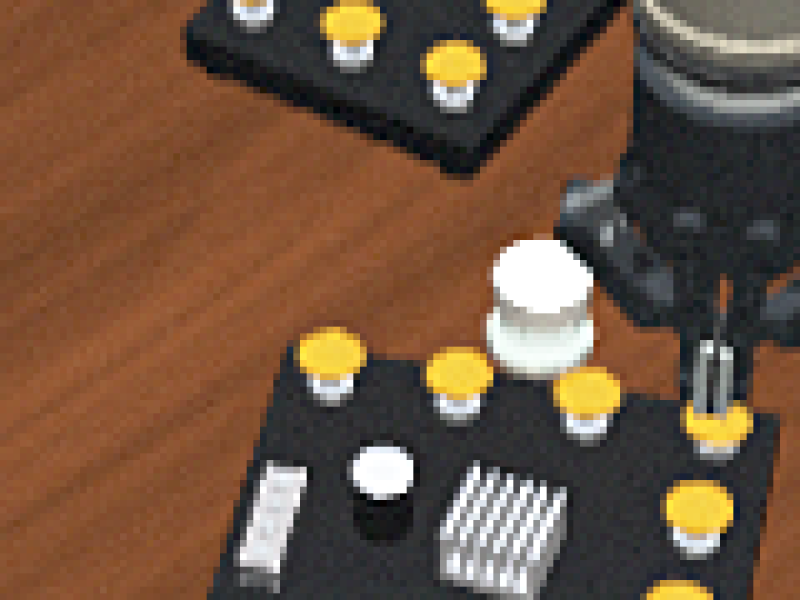

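The tip is on plunger 4 at crop (715,415), plungers 1–3 are back up, and the jig and jar have not moved. Next I go round the corner to plungers 5 and 6.

{"fn": "carry_out", "kwargs": {
  "targets": [255,2.3,-3.35,0,0,255,2.3,-3.35,0,0,255,2.3,-3.35,0,0,255,2.3,-3.35,0,0,255,2.3,-3.35,0,0,255,2.3,-3.35,0,0,255,2.3,-3.35,0,0,255,2.3,-3.35,0,0,255,2.3,-3.35,0,0,255,2.3,-3.35,0,0,255,2.3,-3.35,0,0,255,2.3,-3.35,0,0,255,0,0,0,0,255,0,0,0,0]
}}

```text
t: 19.3
eef_pos: [0.6071, 0.0629, 0.016]
tool_rot: [0.001, 0.468, 0.884, 0.0]
contact_force: [1.0, -0.3, 2.5]
gripper_width: 0.001
grasp_force: 1.1
```

```bash
python3 m.py pics/s15.png
```

```text
19.7 [ 0.61 -0.85  2.3 ] [0.6066 0.0635 0.0158] 0.00028696385509203776
```

{"fn": "carry_out", "kwargs": {
  "targets": [255,2.3,-3.4,0,0,255,2.3,-3.4,0,0,255,2.3,-3.4,0,0,255,2.3,-3.4,0,0,255,2.3,-3.4,0,0,255,2.3,-3.4,0,0,255,2.3,-3.4,0,0,255,2.3,-3.4,0,0,255,2.3,-3.4,0,0,255,2.3,-3.4,0,0,255,2.3,-3.4,0,0,255,2.3,-3.4,0,0,255,0,0,0,0,255,0,0,0,0]
}}

```text
t: 21.1
eef_pos: [0.6347, 0.022, 0.0161]
tool_rot: [0.001, 0.468, 0.884, 0.0]
contact_force: [0.4, -1.0, 2.4]
gripper_width: 0.002
grasp_force: 1.1
```

```bash
python3 m.py pics/s16.png
```

```text
21.5 [ 0.75 -0.73  2.31] [0.6342 0.0227 0.0159] -0.003175487350479445
```

Plungers 5 and 6 both gave 2.3 N (about 3.8 mm down). I'll lift clear, check and hand in.

{"fn": "carry_out", "kwargs": {
  "targets": [255,0,0,3,0,255,0,0,5,0,255,0,0,15,0,255,0,0,30,0,255,0,0,40,0,255,0,0,40,0,255,0,0,0,0,255,0,0,0,0,255,0,0,0,0]
}}

```text
t: 22.4
eef_pos: [0.633, 0.0233, 0.1481]
tool_rot: [-0.001, 0.468, 0.884, -0.0]
contact_force: [-0.4, 0.1, -1.0]
gripper_width: 0.004
grasp_force: 0.0
```

Run:
```python
from station import bot,imaging
import pickle;from h import *
d=pickle.load(open("d.pkl","rb"));c=imaging.read_camera("scene")
for k in(d["scene"],c):print([np.round(r,1).tolist() for r in brass(k,(300,225,374,285)) if r[2]>50])
a,b=d["scene"]["frame"][255:310,285:390],c["frame"][255:310,285:390];print("diff px near heatsink/driver",int((cv2.absdiff(a,b).max(2)>60).sum()))
o=bot.get_obs();print(o["t"],o["contact_force"],o["eef_pos"])
```

```text
[[309.3, 232.4, 66.0], [328.1, 235.2, 70.0], [348.2, 238.3, 66.0], [367.4, 240.9, 73.0], [364.6, 255.5, 69.0], [361.3, 270.6, 73.0]]
[[326.9, 233.4, 89.0], [309.3, 232.4, 66.0], [348.0, 238.4, 64.0], [367.4, 240.9, 70.0], [364.5, 255.5, 70.0], [361.4, 270.6, 72.0]]
diff px near heatsink/driver 0
22.45 [-0.54435531 -0.35158974 -0.71544293] [0.63279747 0.02317045 0.14761871]
```

```bash
python3 -c "
from station import bot
print(bot.hand_in())"
```

```text
the job is handed in; nothing more can be done
None
```

The job is handed in with no verdict returned: force readings put each plunger about 3–4 mm down when pressed, in order 1 to 6, and in the last camera check all six were back up with no visible shift of the jig or the things near it.

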